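# Shut the drawer of the cheese riser, level its shelf and keep the spirit level pressed

### The arm

A 6-joint arm with a two-finger parallel gripper is mounted at the origin on the work surface. World frame = base frame: x ahead of the robot, y to its left, z up, the work surface at z = 0. Lengths are in mm, angles in rad, forces in N, time in s.
With the tool pointing down it reaches from about 275 to 750 mm from the base axis. Payload 10.2 kg.
Tool frame: the origin (TCP) lies midway between the tips of the shut fingers; the grasp point (between the pads) lies 19 mm behind it; z points along the fingers, y is the line along which they close (so a half turn about z gives the same grasp; the last joint's range is limited). The gripper opens to 88 mm and grips with 3 to 60 N. Pads are 18 mm wide; open, the fingers measure 123 mm over their backs; the gripper's body (75 mm by 187 mm) begins 45 mm behind the grasp point.
Start: joints at [-1.429, 0.313, 1.498, -0, 1.331, -0.223], TCP at [187.288, -490.463, 238.72] pointing down, gripper open.
Joint ranges: [-2.94, 2.94], [-0.97, 2.17], [0.19, 2.56], [-1.23, 4.37], [0.02, 3.11], [-2.88, 2.88]. Speed limits (rad/s): [2.39, 2.39, 3.01, 3.14, 3.14, 3.14].

### API

Orientations are given as a rotation vector (axis times angle).
In Python, from bench import bot gives the robot as it stands.
- The arm moves only by the shell command python3 -m handwheel 'ROWS'. ROWS is a JSON object of lists of equal length, an entry for each row: "grip": the finger opening in mm, from 0 to 88.1; "linear": the shift along the tool's x, y, z in units of 30 mm (1.0 is 30 mm), a list of three; "twist": the turn about the tool's z in units of 8 degrees (1.0 is 8 degrees). In form: {"grip": [grip, ...], "linear": [[tx, ty, tz], ...], "twist": [twist, ...]}. A call has 1 to 20 rows; each row is the pose to reach, as a shift and turn from the pose commanded when the call began, along the tool's axes at that moment; what a row does not reach only later rows make up. A row lasts 1/8 s, in which the tool goes at most 62.5 mm and 10.7 degrees, less where a joint would pass 70% of its speed; a pose out of reach is approached as far as the arm can. A call with a gripper value outside its range is refused whole. The fingers move at their own pace and stop on an object; the grip force is fixed at half the most. Time passes only in rows, so rows that repeat a pose let the fingers close. It gives the time, the measured TCP pose, the force, the opening and the grip force at its end, in the units of the state.
- bot.state(): the state, without advancing time (a new reading comes with each control period).
- bot.snapshot(name): name is "scene" or "top" or "wrist"; returns the picture (420x560x3 uint8, red, green, blue); there is no depth.
- bot.get_calibration(name): a dict with "fx", "fy", "cx", "cy" (pixels), "rvec" (rotation vector, rad) and "tvec" (3), from world to camera coordinates, as OpenCV has them; the wrist camera has in their place "tool_from_camera" (4x4, takes a point from camera to tool coordinates, whose origin is the TCP and whose axes are the flange's). Camera axes: x right, y down, z forward; pixel columns grow to the right and rows downward; lengths in mm; the calibration is good to about 2 mm. A picture is of the moment at which its call begins: read the wrist's pose just before it. get_calibration takes no time and is no camera call.
- bot.job_done(): hands the job in; it is judged then, once.
Trained networks look in the newest picture that a camera, given by its name, has taken for a name from the list of things; names that differ only in an ending like _2 or _b are one class to them, and where a whole thing is asked for, a point or a joint stands for the part that bears it (a point fixed in the world has none). Each returns a list of dicts, best first, with "score" (0 to 1); they miss things now and then, are a little off and sometimes report something else, mostly with a low value. They report only what shows in the picture. A call takes as long as a camera call.
- bot.recognise(camera, thing): "at" ([x, y, z] in mm, in the coordinates of the camera as it stood for that picture, good to about 4 mm: the middle of the surface that is visible of it).
The state is a dict: "clock": time; "q": joint angles; "qd": joint speeds; "effort": joint torques, N m; "position": TCP position; "eef_rot": TCP orientation; "force": force on the tool from outside, world axes, zero at the start; "ft_torque": the same for the moment, N m; "grip_width": finger opening in mm; "gripper_force": force on a finger pad.
Only numpy, scipy, OpenCV 4.12 (cv2) and the standard library are available. Lean on these libraries where they do the work, as an engineer would, in place of code of your own. Each camera call takes 0.05 s, during which the arm holds its last target. There are 200 camera calls.

### The job

Push the loaded drawer of the wooden cheese riser fully shut, then level the shelf on top of it: turn the red knob of its levelling foot until, with the black pad of the blue spirit level pressed flat down onto the shelf, the bubble sits between the two black lines. Finish while holding: your fingers keep pressing that pad, the level flat on the shelf and the bubble between its lines. Do not knock the cheeses, the jar or the knife about.

Things in the scene. Friction and masses are not known exactly. Their poses are not given: they have to be found in the camera images.
- riser_top (a point): Middle reference on the fixed wooden riser's case top, 86 mm above the counter, 80 mm behind the case front. Riser stands level, yaw up to 0.2 rad. Its axes serve all parts: +x from drawer front to back, +y left, z up. Case spans x -80 to +120, y -191 to +191 mm.
- shelf_mid (a point): Middle of the top of the shelf board (190 x 315 x 18 mm), about 116 mm above the counter; spans x -75 to +115, y -135 to +180 mm from riser_top. It pivots about an axis along x under the level's press pad and is carried by the levelling foot at its right end. Three low cheeses (to 35 mm high) are fixed on its back half, behind the level.
- drawer (a joint): The drawer's opening in m: 0 fully shut (front panel flush with the case), starts 0.04 to 0.065. It slides along the riser's x; about 2 N push it; it stays where it is left and stops hard at 0.
- drawer_handle (a point): Middle of the drawer's brass bar handle: 120 mm long along the riser's y, about 10 mm thick, 45 mm above the counter, 35 mm in front of the drawer's front panel (shut: 115 mm in front of riser_top along x). Panel 350 mm wide, 7 to 69 mm above the counter. The drawer can be pushed shut on the bar.
- foot_grip (a point): Grip point of the red levelling knob, on its upright axis, right of the shelf at (0, -165) mm from riser_top, 141 mm above the counter. The grip is an upright bar 14 mm thick, 46 mm long, 125 to 155 mm above the counter, on a dark disc of 48 mm diameter; the point's y axis runs along the bar, x across it.
- foot (a joint): Turn of the knob in rad: 0 at the start (bar along the riser's y), positive clockwise from above, range -0.3 to 1.9. Turns with about 0.12 N m, stays where left, does not rise. Clockwise raises the shelf's right end, 0.03 rad of tilt per rad. The right end always starts low: it takes 0.5 to 1.4 rad clockwise, different each time.
- level_pad (a point): Middle of the top of the black press pad (26 x 36 mm) at the left end of the blue spirit level, at about (-30, +98) mm from riser_top. A spring lifts this end about 9 mm; about 4 N press it flat, then it is hard on the shelf, pad top 148 mm above the counter. Let go, it springs up.
- level (a joint): Lift of the spirit level off the shelf in rad: 0 pressed flat, 0.05 when free. The level is 210 mm long (along the riser's y), 26 mm wide, 30 mm high; its right end is held by a brass bracket and it stays on the shelf.
- bubble_mid (a point): Middle of the top of the pale round bubble (12 mm) in the green vial (68 mm). It seeks the high end: unpressed it lies at the left stop, 26 mm from the middle, and tells nothing. Pressed flat it shows the shelf's tilt, 1 mm per 0.002 rad: a clockwise knob moves it right by about 14 mm per rad. It comes to rest in about 2 s. It is between the lines within 3 mm of the vial's middle.
- vial_mid (a point): Middle of the vial, half-way between its two black lines (20 mm apart along y), on the level's top, 98 mm to the right of level_pad. Its y axis runs along the vial, to the left (towards the pad).
- chevre_mid (a point): Bystander: middle of a pale conical goat's cheese, 64 mm wide, 75 mm high.
- ash_block_mid (a point): Bystander: middle of a grey block cheese, 70 x 90 x 45 mm.
- orange_wheel_mid (a point): Bystander: middle of an orange cheese wheel, 130 mm wide, 50 mm high.
- white_wheel_mid (a point): Bystander: middle of a white cheese wheel, 100 mm wide, 32 mm high.
- chutney_mid (a point): Bystander: middle of a chutney jar with a brass cap, 60 mm wide, 85 mm high.
- cheese_knife_grip (a point): Bystander: handle of a flat cheese knife lying on the counter.

How it is judged:
By the outcome, as a careful person would: the job done as asked, in the order asked, and still so for the second after the job is handed in, while the arm keeps its last pose, push and grip.
It also fails if it takes over 72 s, if anything falls off the work surface, if the arm or the gripper's body presses on something with over 40 N, if the wrist force passes 120 N, or if a joint passes its speed limit or range.

## Working session

There is one attempt and no reset: what is moved stays moved. The work goes in short steps, Python scripts to look and compute and a shell command to move; the robot and the scene stay as the last step left them, time stands still between calls to the robot, and variables do not carry over. Pictures are saved under pics/ and viewed, at most 10 in all, crops included, and the job is handed in when it is done.

```bash
ls; mkdir -p pics; cat > h.py <<'E'
import numpy as np, cv2
from bench import bot
R=lambda r: cv2.Rodrigues(np.array(r,float))[0]
def cam(name,st=None):
    c=bot.get_calibration(name)
    K=np.array([[c['fx'],0,c['cx']],[0,c['fy'],c['cy']],[0,0,1.]])
    if 'rvec' in c:
        Rc=R(c['rvec']).T; o=-Rc@np.array(c['tvec'],float).ravel()
    else:
        T=np.array(c['tool_from_camera']); Rt=R(st['eef_rot']); Rc=Rt@T[:3,:3]; o=Rt@T[:3,3]+np.array(st['position'])
    return K,Rc,o
def pix2w(C,uv,z):
    K,Rc,o=C; d=Rc@np.linalg.solve(K,[uv[0],uv[1],1.]); return o+d*(z-o[2])/d[2]
def w2pix(C,p):
    K,Rc,o=C; q=K@(Rc.T@(np.array(p)-o)); return q[:2]/q[2]
def snap(name,f):
    st=bot.state(); im=bot.snapshot(name)
    if f: cv2.imwrite('pics/'+f,im[:,:,::-1])
    return cam(name,st),im
E
python3 - <<'E'
from h import *
st=bot.state(); print({k:np.round(v,3) for k,v in st.items()})
for n in ['top','scene']:
    C,im=snap(n,n+'0.png')
    for t in ['drawer_handle','foot_grip','level_pad','vial_mid','bubble_mid','shelf_mid','chevre_mid','ash_block_mid','orange_wheel_mid','white_wheel_mid','chutney_mid','cheese_knife_grip']:
        for d in bot.recognise(n,t)[:1]: print(n,t,round(d['score'],2),np.round(C[1]@np.array(d['at'])+C[2],0))
ims=[cv2.imread('pics/%s0.png'%n) for n in ['top','scene']]
cv2.imwrite('pics/a.png',cv2.resize(np.vstack(ims),None,fx=.71,fy=.71))
E
```

```text
pics
{'clock': np.float64(0.0), 'q': array([-1.429,  0.313,  1.498, -0.   ,  1.331, -0.223]), 'qd': array([-0.   ,  0.001,  0.   ,  0.001, -0.   ,  0.001]), 'effort': array([ 0.0000e+00, -4.0221e+01, -2.5227e+01,  6.9000e-02,  3.5000e-02,
       -0.0000e+00]), 'position': array([ 187.253, -490.214,  238.18 ]), 'eef_rot': array([-3.088, -0.57 , -0.   ]), 'force': array([-0.004,  0.184, -0.257]), 'ft_torque': array([ 0.031, -0.021,  0.004]), 'gripper_force': np.float64(0.0), 'grip_width': np.float64(88.054)}
top drawer_handle 0.58 [539.  88.  42.]
top foot_grip 0.7 [624. -85. 125.]
top level_pad 0.82 [609.  98. 149.]
top vial_mid 0.87 [611.  91. 146.]
top shelf_mid 0.63 [660.  96. 116.]
top ash_block_mid 0.61 [611.  91. 149.]
top orange_wheel_mid 0.82 [701. 368.  47.]
top white_wheel_mid 0.93 [ 624. -259.   35.]
top chutney_mid 0.88 [507. 386.  84.]
top cheese_knife_grip 0.93 [ 251. -440.    4.]
scene drawer_handle 0.73 [535. 101.  50.]
scene level_pad 0.59 [621. 113. 145.]
scene vial_mid 0.92 [623. 113. 145.]
scene bubble_mid 0.35 [526. 407.  77.]
scene shelf_mid 0.84 [675. 130. 117.]
scene chevre_mid 0.61 [486. 306.  60.]
scene ash_block_mid 0.9 [ 465. -125.   39.]
scene orange_wheel_mid 0.67 [718. 390.  48.]
scene white_wheel_mid 0.95 [ 636. -239.   32.]
scene chutney_mid 0.71 [527. 409.  76.]
scene cheese_knife_grip 0.65 [ 263. -439.    1.]
```

View pics/a.png

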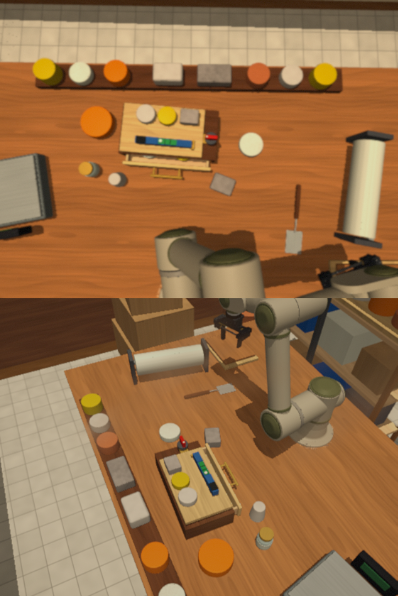

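The top view shows the riser at about (165,130) in the half-size picture, with the drawer open toward the robot, the red knob on the right at (211,138) and the level at (165,142). I'll zoom in on both pictures.

```bash
python3 - <<'E'
from h import *
a=cv2.imread('pics/top0.png')[135:270,150:350]; b=cv2.imread('pics/scene0.png')[170:350,200:370]
cv2.imwrite('pics/b.png',np.vstack([cv2.resize(a,(800,540),interpolation=2)]))
cv2.imwrite('pics/c.png',cv2.resize(b,(567,600),interpolation=2))
E
```

```text
(no output)
```

View pics/b.png

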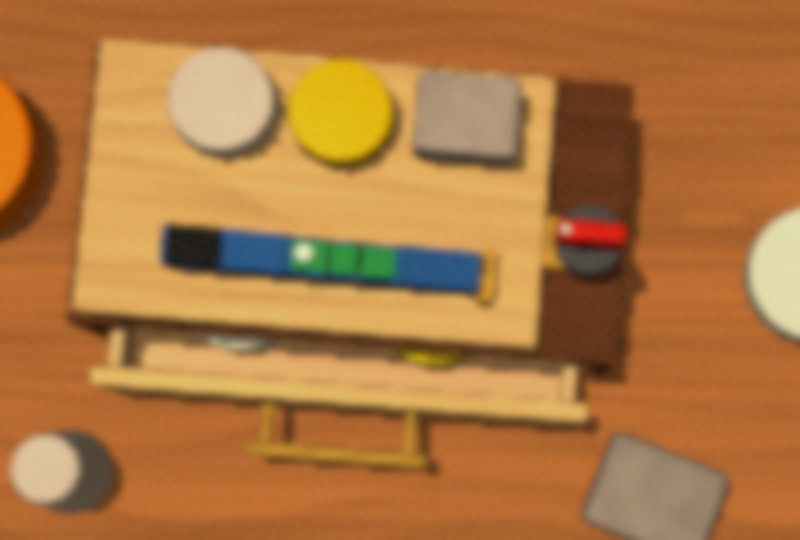

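The crop shows the shelf corners at (100,40), (558,75), (538,347) and (75,312). The pad is at (192,248), the vial middle at (345,259), the knob bar runs from (560,229) to (627,236), and the handle from (250,449) to (428,463).

```bash
python3 - <<'E'
from h import *
from scipy.optimize import least_squares
C=cam('top')
f=lambda x,y:(x/4-.375+150,y/4-.375+135)
# local pts: (x,y,z)
P=[((115,180),(100,40),116),((115,-135),(558,75),114),((-75,-135),(538,347),114),((-75,180),(75,312),116),((-30,98),(192,248),150),((-30,0),(345,259),147),((0,-165),(593,233),155)]
W=np.array([pix2w(C,f(*p[1]),p[2])[:2] for p in P]); L=np.array([p[0] for p in P],float)
def rs(v):
    c,s=np.cos(v[2]),np.sin(v[2]); return ((L@np.array([[c,s],[-s,c]])+v[:2])-W).ravel()
r=least_squares(rs,[650,50,0]); print(r.x, r.fun.reshape(-1,2).round(1))
c,s=np.cos(r.x[2]),np.sin(r.x[2]); Rm=np.array([[c,-s],[s,c]])
for e in [(250,449),(428,463),(339,456)]:
    print('handle local',(pix2w(C,f(*e),50)[:2]-r.x[:2])@Rm)
for n,l in dict(pad=(-30,98),vial=(-30,0),knob=(0,-165),handle=(-115,0)).items(): print(n,Rm@l+r.x[:2])
for e,z in [((45,468),75),((655,485),45),((720,480),45),((630,440),45)]: print(pix2w(C,f(*e),z))
st=bot.state(); print(R(st['eef_rot']).round(3)); print(bot.get_calibration('wrist'))
E
```

```text
[ 6.40264140e+02  7.71893093e+01 -6.26685699e-02] [[ 0.3 -1.2]
 [ 0.4 -0.5]
 [-0.5 -0.9]
 [-0.8  1.2]
 [-0.   0.1]
 [-0.5  2.5]
 [ 1.2 -1.1]]
handle local [-155.20263289   63.13499053]
handle local [-155.91176195  -63.34697218]
handle local [-1.55557083e+02 -8.55111989e-02]
pad [616.46053123 176.87575891]
vial [610.32303058  79.06813607]
knob [629.93059258 -87.48679034]
handle [525.48988832  84.39147848]
[473.7267243  287.18242688  75.        ]
[ 466.85325905 -137.92325774   45.        ]
[ 470.86085403 -184.33904957   45.        ]
[ 498.70153339 -120.03857201   45.        ]
[[ 0.934  0.357  0.   ]
 [ 0.357 -0.934  0.   ]
 [ 0.    -0.    -1.   ]]
{'fx': 366.453246855891, 'fy': 366.453246855891, 'cx': 278.6109097364614, 'cy': 211.55584850766041, 'tool_from_camera': array([[ 7.17189062e-04, -9.49307018e-01, -3.14349601e-01,
         8.15340831e+01],
       [ 9.99999729e-01,  6.27640400e-04,  3.86084255e-04,
         6.57262232e-02],
       [-1.69213983e-04, -3.14349792e-01,  9.49307210e-01,
        -1.45920349e+02],
       [ 0.00000000e+00,  0.00000000e+00,  0.00000000e+00,
         1.00000000e+00]])}
```

```bash
cat >> h.py <<'E'
O=np.array([640.26,77.19]); YAW=-0.0627
def loc2w(x,y,z):
    c,s=np.cos(YAW),np.sin(YAW); return np.array([O[0]+c*x-s*y,O[1]+s*x+c*y,z])
def units(p,ang=None,st=None):
    "shift in units from the present pose to world p; twist so that tool x has yaw ang"
    st=st or bot.state(); Rt=R(st['eef_rot']); u=Rt.T@(np.array(p)-st['position'])/30
    a=np.arctan2(Rt[1,0],Rt[0,0]); t=None if ang is None else np.degrees(a-ang)/8
    return u.round(2), t
E
python3 -m handwheel '{"grip":[0,0,0,0,0,0,0,0,0,0,0,0,0,0,0,0,0],"linear":[[14.95,-14.98,2],[14.95,-14.98,2],[14.95,-14.98,2],[14.95,-14.98,2],[14.95,-14.98,2],[14.95,-14.98,2],[14.95,-14.98,2],[14.95,-14.98,2],[14.95,-14.98,2],[14.95,-14.98,2],[14.95,-14.98,2],[14.95,-14.98,2],[14.95,-14.98,3.95],[14.95,-14.98,3.95],[14.95,-14.98,3.95],[14.95,-14.98,3.95],[14.95,-14.98,3.95]],"twist":[1,2,3.07,3.07,3.07,3.07,3.07,3.07,3.07,3.07,3.07,3.07,3.07,3.07,3.07,3.07,3.07]}'
python3 - <<'E'
from h import *
C,im=snap('wrist','w1.png'); st=bot.state()
print(units(loc2w(-195,0,35),YAW))
for t in ['drawer_handle','level_pad','vial_mid','foot_grip']:
    for d in bot.recognise('wrist',t)[:1]: print(t,round(d['score'],2),np.round(C[1]@np.array(d['at'])+C[2],0))
E
```

```text
clock: 3.42
position: [446.4, 89.2, 121.3]
eef_rot: [3.14, -0.101, 0.003]
force: [-1.0, -0.3, 0.2]
grip_width: -0.1
gripper_force: 0.0
(array([-0.03, -0.  ,  2.87]), np.float64(-0.00850962547045403))
drawer_handle 0.75 [550.  83.  26.]
level_pad 0.67 [467. -88.  26.]
```

View pics/w1.png

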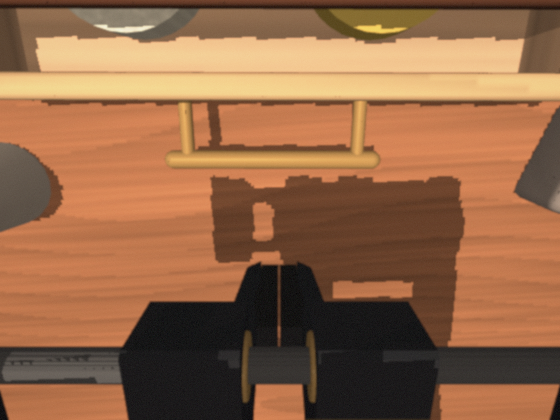

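The wrist view shows the handle bar at row 159, columns 170–378, square ahead of the shut fingers, with a clear gap. I'll descend and push.

```bash
python3 -m handwheel '{"grip":[0,0,0,0,0,0,0,0,0,0,0,0,0],"linear":[[0,0,1.5],[0,0,2.87],[0,0,2.87],[0.5,0,2.87],[0.8,0,2.87],[1.1,0,2.87],[1.4,0,2.87],[1.6,0,2.87],[1.8,0,2.87],[1.95,0,2.87],[2.1,0,2.87],[2.1,0,2.87],[2.1,0,2.87]],"twist":[0,0,0,0,0,0,0,0,0,0,0,0,0]}'
python3 - <<'E'
from h import *
print(units(loc2w(-129,0,35),YAW))
E
```

```text
clock: 5.3
position: [508.9, 85.3, 34.1]
eef_rot: [3.14, -0.1, 0.001]
force: [-1.2, -0.3, 0.6]
grip_width: 0.4
gripper_force: 0.0
(array([ 0.09, -0.  , -0.03]), np.float64(-0.008435422205928569))
```

```bash
python3 -m handwheel '{"grip":[0,0,0,0,0],"linear":[[0.1,0,0],[0.2,0,0],[0.3,0,0],[0.3,0,0],[0.3,0,0]],"twist":[0,0,0,0,0]}'
```

```text
clock: 5.92
position: [513.4, 85.2, 33.7]
eef_rot: [3.14, -0.099, -0.019]
force: [-25.4, -0.6, 18.4]
grip_width: 0.4
gripper_force: 12.5
```

```bash
python3 -m handwheel '{"grip":[0,0,0,0,0,0,0],"linear":[[-1,0,0],[-1.2,0,0],[-1.2,0,-2],[-1.2,0,-4],[-1.2,0,-5.6],[-1.2,0,-5.6],[-1.2,0,-5.6]],"twist":[0,0,0,0,0,0,0]}'
python3 - <<'E'
from h import *
C,im=snap('wrist','w2.png')
print(units(loc2w(-30,98,185),YAW))
for t in ['drawer_handle','level_pad','vial_mid','foot_grip']:
    for d in bot.recognise('wrist',t)[:1]: print(t,round(d['score'],2),np.round(C[1]@np.array(d['at'])+C[2],0))
print([loc2w(*q).round() for q in [(-115,0,45),(-30,98,157),(-30,0,148)]])
E
```

```text
clock: 6.8
position: [481.9, 87.0, 201.3]
eef_rot: [-3.14, 0.101, 0.001]
force: [0.2, 0.4, 0.2]
grip_width: 0.4
gripper_force: 0.0
(array([ 4.29, -3.28,  0.52]), np.float64(-0.008996596798869725))
drawer_handle 0.68 [587.  76. 113.]
level_pad 0.59 [604.  85. 140.]
vial_mid 0.55 [604.  85. 144.]
[array([525.,  84.,  45.]), array([616., 177., 157.]), array([610.,  79., 148.])]
```

View pics/w2.png

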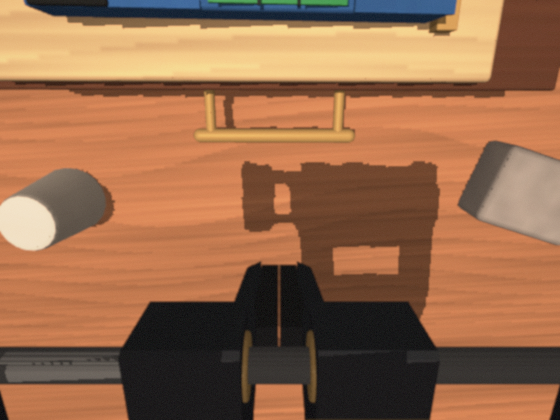

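The drawer is shut: the panel is hidden under the shelf front, and the handle is at row 134, columns 197–353. Next is moving above the pad.

```bash
python3 -m handwheel '{"grip":[0,0,0,0,0,0],"linear":[[4.29,-3.28,0.4],[4.29,-3.28,0.4],[4.29,-3.28,0.4],[4.29,-3.28,0.4],[4.29,-3.28,0.4],[4.29,-3.28,0.4]],"twist":[0,0,0,0,0,0]}'
python3 - <<'E'
from h import *
C2=cam('wrist',dict(position=[481.9,87,201.3],eef_rot=[-3.14,.101,.001])); print('handle',pix2w(C2,(275,134),50))
C,im=snap('wrist','w3.png')
print(units(loc2w(-30,98,148),YAW))
E
```

```text
clock: 7.8
position: [616.1, 176.5, 190.6]
eef_rot: [3.14, -0.101, 0.0]
force: [0.3, -0.2, -0.4]
grip_width: 0.7
gripper_force: 0.0
handle [530.29560822  86.49136168  50.        ]
(array([ 0.01, -0.01,  1.42]), np.float64(-0.012855760897798446))
```

View pics/w3.png

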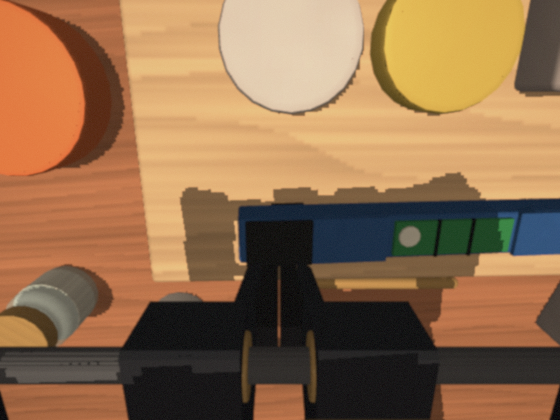

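The pad is centred at column 279, right under the shut fingers. The vial shows at (392–513, 237), with lines at columns 438 and 472 and the bubble at 410. I'll press down, then read the bubble.

```bash
python3 - <<'E'
from h import *
C=cam('wrist',bot.state())
for q in [(-30,98,157),(-17,98,157),(-43,98,157)]: print(w2pix(C,loc2w(*q)).round())
E
python3 -m handwheel '{"grip":[0,0,0,0,0,0,0,0],"linear":[[0,0,0.6],[0,0,1],[0,0,1.2],[0,0,1.3],[0,0,1.4],[0,0,1.45],[0,0,1.5],[0,0,1.5]],"twist":[0,0,0,0,0,0,0,0]}'
```

```text
[277. 250.]
[277. 228.]
[277. 272.]
clock: 8.85
position: [617.0, 177.5, 147.6]
eef_rot: [-3.139, 0.1, -0.004]
force: [-6.4, 1.8, 15.6]
grip_width: 0.3
gripper_force: 7.5
```

```bash
python3 -m handwheel '{"grip":[0,0,0,0,0,0,0,0,0,0,0,0,0,0,0,0,0,0,0,0],"linear":[[0,0,0],[0,0,0],[0,0,0],[0,0,0],[0,0,0],[0,0,0],[0,0,0],[0,0,0],[0,0,0],[0,0,0],[0,0,0],[0,0,0],[0,0,0],[0,0,0],[0,0,0],[0,0,0],[0,0,0],[0,0,0],[0,0,0],[0,0,0]],"twist":[0,0,0,0,0,0,0,0,0,0,0,0,0,0,0,0,0,0,0,0]}'
cat >> h.py <<'E'
def bubble(f):
    C,im=snap('wrist',f)
    p=w2pix(C,loc2w(-30,0,147)).astype(int)
    x0=max(0,min(p[0]-100,360)); c=im[max(0,p[1]-50):p[1]+50,x0:x0+200]
    cv2.imwrite('pics/c_'+f,cv2.resize(c[:,:,::-1],None,fx=4,fy=4,interpolation=2))
    print('offset',x0,max(0,p[1]-50),'pred vial',p, 'px/mm',np.linalg.norm(w2pix(C,loc2w(-30,10,147))-w2pix(C,loc2w(-30,-10,147)))/20)
E
python3 - <<'E'
from h import *
bubble('p1.png'); print(bot.state()['force'])
E
```

```text
clock: 11.35
position: [617.0, 177.5, 147.6]
eef_rot: [-3.139, 0.1, -0.004]
force: [-6.1, 1.8, 15.4]
grip_width: 0.6
gripper_force: 7.6
offset 360 232 pred vial [497 282] px/mm 2.224840445187179
[-4.93759643  0.94700681 15.75180351]
```

View pics/c_p1.png

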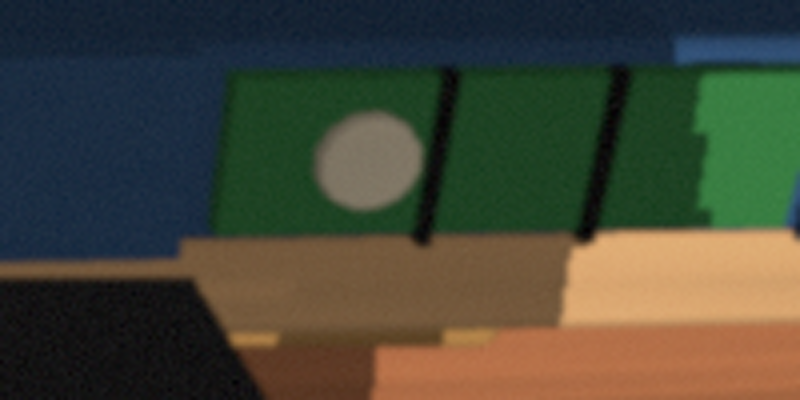

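At row 160 of the crop the lines are at 434 and 602 (20 mm apart) and the bubble is at 368. That puts it 17.9 mm left of the middle, so it needs about 1.26 rad clockwise, or 9 twist units. I'll lift and go over the knob.

```bash
python3 -m handwheel '{"grip":[0,0,0],"linear":[[0,0,-1],[0,0,-2.3],[0,0,-2.3]],"twist":[0,0,0]}'
python3 - <<'E'
from h import *
print(units(loc2w(0,-165,215),YAW+np.pi/2))
E
```

```text
clock: 11.78
position: [617.7, 176.9, 217.1]
eef_rot: [-3.14, 0.1, -0.009]
force: [1.1, 0.7, -0.3]
grip_width: 0.5
gripper_force: 0.0
(array([0.97, 8.77, 0.07]), np.float64(-11.259248050427887))
```

```bash
python3 -m handwheel '{"grip":[50,50,50,50,50,50,50,50,50,50,50,50],"linear":[[0.97,8.77,0],[0.97,8.77,0],[0.97,8.77,0],[0.97,8.77,0],[0.97,8.77,0],[0.97,8.77,0],[0.97,8.77,0],[0.97,8.77,0],[0.97,8.77,0],[0.97,8.77,0],[0.97,8.77,0],[0.97,8.77,0]],"twist":[-1.3,-2.6,-3.9,-5.2,-6.5,-7.8,-9.1,-10.4,-11.25,-11.25,-11.25,-11.25]}'
python3 - <<'E'
from h import *
C,im=snap('wrist','k1.png')
print(units(loc2w(0,-165,130),YAW+np.pi/2))
m=((im[:,:,0]>110)&(im[:,:,1]<45)&(im[:,:,2]<55)).astype(np.uint8)
n,_,s,c=cv2.connectedComponentsWithStats(m)
for i in range(1,n):
    if s[i][4]>60: print(s[i],c[i],pix2w(C,c[i],155))
print(w2pix(C,loc2w(0,-165,155)),loc2w(0,-165,155))
E
```

```text
clock: 13.28
position: [628.8, -87.4, 213.9]
eef_rot: [-2.292, -2.148, 0.0]
force: [0.9, 1.1, -0.2]
grip_width: 50.1
gripper_force: 0.0
(array([-0.  ,  0.04,  2.8 ]), np.float64(-0.015204905573305796))
[ 274  182   23   80 1007] [284.84210526 228.65938431] [632.44395117 -84.57188336 155.        ]
[280.93574037 233.43650277] [629.92127719 -87.48577481 155.        ]
```

View pics/k1.png

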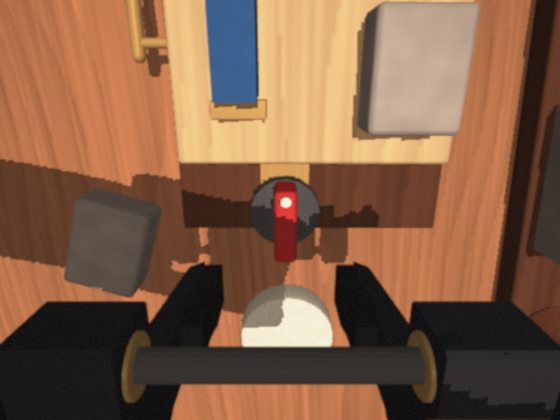

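The knob bar is upright in the picture at columns 276–296, rows 182–262, between the open fingers and about 2 mm to the right of my prediction. I'll descend with that correction and close.

```bash
python3 -m handwheel '{"grip":[50,50,50,50,0,0,0,0,0,0],"linear":[[0,0.08,1],[0,0.08,2],[0,0.08,2.8],[0,0.08,2.8],[0,0.08,2.8],[0,0.08,2.8],[0,0.08,2.8],[0,0.08,2.8],[0,0.08,2.8],[0,0.08,2.8]],"twist":[0,0,0,0,0,0,0,0,0,0]}'
```

```text
clock: 14.58
position: [632.6, -87.6, 130.7]
eef_rot: [2.289, 2.147, 0.004]
force: [8.2, -1.0, -2.1]
grip_width: 13.8
gripper_force: 30.0
```

```bash
python3 -m handwheel '{"grip":[0,0,0,0,0,0,0,0,0,0,0,0,0],"linear":[[0,0.04,0],[0,0.04,0],[0,0.04,0],[0,0.04,0],[0,0.04,0],[0,0.04,0],[0,0.04,0],[0,0.04,0],[0,0.04,0],[0,0.04,0],[0,0.04,0],[0,0.04,0],[0,0.04,0]],"twist":[0.9,1.8,2.7,3.6,4.5,5.4,6.3,7.2,8.1,9,9,9,9]}'
python3 - <<'E'
from h import *
st=bot.state(); print(units(loc2w(0,-165,130),YAW+np.pi/2-1.257), st['ft_torque'])
E
```

```text
clock: 16.2
position: [630.2, -85.5, 130.6]
eef_rot: [-3.112, -0.393, 0.01]
force: [-16.7, 9.7, 11.6]
grip_width: 13.8
gripper_force: 30.0
(array([-0.02,  0.06,  0.02]), np.float64(-0.00019839103637893894)) [ 1.66729794e+00  2.53732835e+00 -1.65929066e-03]
```

Turned by 72°. Now I'll open, lift and go back to the pad.

```bash
python3 -m handwheel '{"grip":[40,40,40,40,40,40,40],"linear":[[0,0,0],[0,0,0],[0,0,0],[0,0,-1],[0,0,-2.8],[0,0,-2.8],[0,0,-2.8]],"twist":[0,0,0,0,0,0,0]}'
python3 - <<'E'
from h import *
C,im=snap('wrist','k2.png')
m=((im[:,:,0]>110)&(im[:,:,1]<45)&(im[:,:,2]<55)).astype(np.uint8)
p=np.argwhere(m)[:,::-1].astype(np.float32); r=cv2.minAreaRect(p); b=cv2.boxPoints(r); print(r)
w=np.array([pix2w(C,q,155)[:2] for q in b]); print(w.round())
print(units(loc2w(-30,98,190),YAW))
E
```

```text
clock: 17.08
position: [632.2, -87.6, 213.3]
eef_rot: [-3.117, -0.392, 0.002]
force: [-0.2, 0.6, -0.4]
grip_width: 40.0
gripper_force: 0.0
((274.0, 224.5), (77.0, 22.0), 90.0)
[[658. -72.]
 [662. -84.]
 [614. -96.]
 [611. -83.]]
(array([ 1.68, -8.67,  0.76]), np.float64(2.240362205048871))
```

```bash
python3 -m handwheel '{"grip":[0,0,0,0,0,0,0,0,0,0,0,0,0,0],"linear":[[1.68,-8.67,0],[1.68,-8.67,0],[1.68,-8.67,0],[1.68,-8.67,0],[1.68,-8.67,0],[1.68,-8.67,0],[1.68,-8.67,0.7],[1.68,-8.67,1.3],[1.68,-8.67,1.7],[1.68,-8.67,2],[1.68,-8.67,2.15],[1.68,-8.67,2.25],[1.68,-8.67,2.3],[1.68,-8.67,2.3]],"twist":[1,2.24,2.24,2.24,2.24,2.24,2.24,2.24,2.24,2.24,2.24,2.24,2.24,2.24]}'
python3 -m handwheel '{"grip":[0,0,0,0,0,0,0,0,0,0,0,0,0,0,0,0,0,0,0,0],"linear":[[0,0,0],[0,0,0],[0,0,0],[0,0,0],[0,0,0],[0,0,0],[0,0,0],[0,0,0],[0,0,0],[0,0,0],[0,0,0],[0,0,0],[0,0,0],[0,0,0],[0,0,0],[0,0,0],[0,0,0],[0,0,0],[0,0,0],[0,0,0]],"twist":[0,0,0,0,0,0,0,0,0,0,0,0,0,0,0,0,0,0,0,0]}'
python3 - <<'E'
from h import *
bubble('p2.png'); print(bot.state()['force'])
E
```

```text
clock: 18.88
position: [617.1, 177.1, 147.6]
eef_rot: [-3.14, 0.098, -0.004]
force: [-6.1, 0.6, 13.8]
grip_width: 0.5
gripper_force: 7.0
clock: 21.38
position: [617.1, 177.1, 147.6]
eef_rot: [-3.14, 0.097, -0.004]
force: [-6.2, 0.9, 14.5]
grip_width: 0.1
gripper_force: 7.1
offset 360 232 pred vial [496 282] px/mm 2.2206299597132317
[-5.94693443  0.9391725  13.82722161]
```

View pics/c_p2.png

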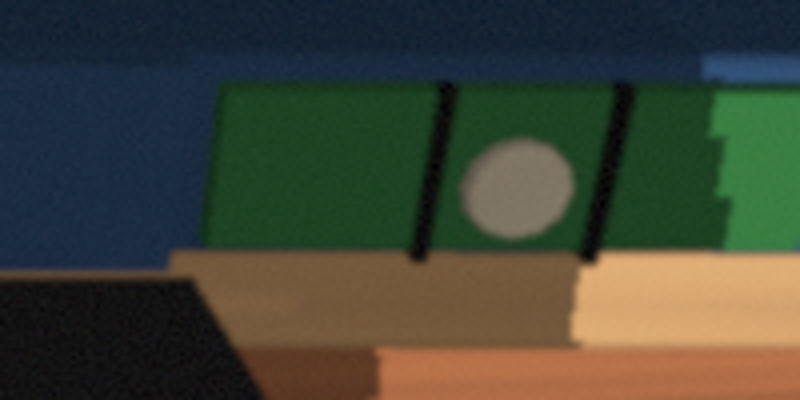

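At row 187 the lines are at 431 and 605 and the bubble is at 517, so it is within 0.2 mm of the middle and at rest. The pad is held flat at z 147.6 with about 14 N, so I'm handing in.

```bash
python3 -c "
from bench import bot
print(bot.job_done())"
```

```text
the job is handed in; nothing more can be done
None
```

The drawer is pushed shut and the shelf levelled with 72° of clockwise turn on the knob; I handed in at about 21 s with the fingers still pressing the pad flat (about 14 N) and the bubble within about 0.2 mm of the middle.

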